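# Stand the beam target and hold the laser enable paddle

## Task

Take the orange-headed target post out of the blue rack and lower it gently, upright and all the way down, into the bore of the grey post holder in front of the red laser, and let go of it. Only then press the yellow spring-loaded enable paddle down half-way (its free end level with the green band of the scale) and finish while still holding it there: it springs back if let go, and pressing it right down trips the laser off, so never do that. Leave the other posts in the rack and everything else on the bench where they are.

Things in the scene. Friction and masses are not known exactly. Their poses are not given: they have to be found in the camera images.
- target_post: Target post to be moved: steel shaft 12.7 mm diameter, 60 mm long with its last 3 mm stepped in to 9.6 mm, carrying an orange cylindrical head 24 mm diameter, 24 mm high (heights 60 to 84 mm above the foot) with a thin black band. 70 to 140 g. Round about its own z, which points up the shaft. Origin at the centre of the foot. It starts standing in one of the three rack bores, which one varies.
- target_foot (a point): Centre of the target post's foot (same point as its origin).
- target_head (a point): Centre of the target post's orange head, 72 mm above its foot; grip the head here.
- post_rack: Fixed blue plastic rack, 50 x 190 x 35 mm high (x, y, z), with three bores in a row along its y at y = -70, 0 and +70 mm; square bores 15.7 mm wide, 25 mm deep, floor 10 mm above the bench. Origin at the centre of its underside. It may stand on the left or the right, swapping sides with the enable unit.
- black_post: Bystander in the rack: same post with a black head. Stays in its bore.
- white_post: Bystander in the rack: same post with a white head. Stays in its bore.
- laser_station: Fixed aluminium base plate 90 x 260 x 12 mm (x, y, z) reaching from y = -40 to +220 mm, with a grey square post holder (34 x 34 mm, from 12 to 57 mm above the bench) at its origin, and a red laser (50 mm wide in x, y = 83 to 213 mm, 69 to 119 mm above the bench; black nozzle out to y = 77 mm) aimed along -y above the holder. Origin on the bench under the holder's axis.
- holder_mouth (a point): Centre of the mouth of the post holder's bore, on its top face 57 mm above the bench. Axes as laser_station. Vertical round bore 15.7 mm diameter, 35 mm deep (floor 22 mm above the bench): a seated post's foot is 35 mm below this point.
- enable_unit: Fixed grey unit on a base 70 x 160 x 14 mm (x, y, z). The yellow paddle lies along its y: hinge axis along x at y = +55 mm, 54 mm above the bench between two cheeks up to 66 mm high; free end at y = -50 mm. An upright scale 60 mm wide, 6 mm thick stands at y = -66 mm: red from 14 to 31.5 mm above the bench, green from 31.5 mm to its top at 42.5 mm. The middle of the paddle's end face meets the middle of the green at half travel. Origin at the centre of the underside.
- paddle_pad (a point): Point to press from above: top centre of the black rubber pad (34 x 36 mm) on the paddle, 85 mm from the hinge axis, 58 mm above the bench when released. Moves with the paddle. Half-way down it is about 13.5 mm lower; fully down about 27 mm lower.
- paddle (a joint): Paddle angle in rad: 0 released (paddle level, 38 mm wide, 8 mm thick), grows as it is pressed down, 0.32 at the stop; half-way is 0.16. Spring-loaded: about 3 N on the pad starts it, about 7 N holds it half-way, about 10.5 N bottoms it.
- lens_cell: Bystander: black round lens cell, 45 mm diameter, 24 mm high, loose on the bench. Origin at the centre of its underside.
- driver: Bystander: green-handled screwdriver, 170 mm, lying loose.
- cleaner: Bystander: closed white and blue bottle, 48 mm diameter, 100 mm high, loose. Origin at the centre of its underside.
- lens_mount: Bystander: lens in a square black frame on a post with a 60 x 45 mm foot, 105 mm high, loose. Origin at the centre of its underside.
- spacer: Bystander: brass disc 30 mm diameter, 20 mm high, loose. Origin at the centre of its underside.
Mind the look-alikes: they are no part of the job. There is more than one size of the enable_unit; the one meant has the size given above. Leave any purple look-alike of the target_post alone.

How it is judged:
By the outcome, as a careful person would: the job done as asked, in the order asked, and still so for the second after the job is handed in, while the arm keeps its last pose, push and grip.
It also fails if it takes over 48 s, if anything falls off the work surface, if the arm or the gripper's body presses on something with over 40 N, if the wrist force passes 120 N, or if a joint passes its speed limit or range.

## Robot

A 6-joint arm with a two-finger parallel gripper is mounted at the origin on the work surface. World frame = base frame: x ahead of the robot, y to its left, z up, the work surface at z = 0. Lengths are in m, angles in degrees, forces in N, time in s.
With the tool pointing down it reaches from about 0.25 to 0.775 m from the base axis. Payload 4 kg.
Tool frame: the origin (TCP) lies at the centre of the arm's flange, where the gripper is bolted on; the fingertips stand 173 mm ahead of it and the grasp point (between the pads) lies 155 mm ahead of it; y points along the fingers, x is the direction in which the jaws open and shut, and the axes are right-handed (so a half turn about y gives the same grasp; the last joint's range is limited). The gripper opens to 85 mm and grips with 20 to 120 N. Pads are 22 mm wide; open, the fingers measure 114 mm over their backs; the gripper's body (76 mm by 85 mm) begins 54 mm behind the grasp point. The pads swing forward as they close: fully open they stand 13 mm farther back than shut.
Start: joints at [64.509, 4.996, 78.535, -0, 96.463, -5.907], TCP at [0.184, 0.518, 0.405] pointing down, gripper open.
Joint ranges: [-177.83, 177.83], [-43.37, 116.18], [15.69, 146.23], [-61.86, 241.86], [9.47, 152.12], [-147.06, 147.06]. Speed limits (degrees/s): [159.86, 159.86, 180, 180, 180, 180].

## Interface

Orientations are given as a 3x3 rotation matrix whose columns are the frame's x, y, z axes.
In Python, from station import state, grab_frame, hand_in, boxes_of gives the robot as it stands.
- The arm moves only by the tool carry_out, never from a script. Its argument "increments" is one flat list of numbers, 7 for each row, row after row: the shift along the tool's x, y, z in units of 25 mm (1.0 is 25 mm), then the turn, a rotation vector about the tool's x, y, z in degrees, then the opening in per cent of the stroke, from 0 (shut) to 100 (fully open). In form: [x, y, z, ax, ay, az, grip, x, y, z, ax, ay, az, grip, ...]. A call has 1 to 8 rows; each row is the pose to reach, as a shift and turn from the pose commanded when the call began, along the tool's axes at that moment; what a row does not reach only later rows make up. A row lasts 1/12 s, in which the tool goes at most 41.7 mm and 7.16 degrees, less where a joint would pass 70% of its speed; a pose out of reach is approached as far as the arm can. A call with a gripper value outside its range is refused whole. The fingers move at their own pace and stop on an object; "squeeze" is the grip in N (left out, the last holds). Time passes only in rows, so rows that repeat a pose let the fingers close. It gives the time, the measured TCP pose, the force and the opening at its end, in the units of the state.
- state(): the state, without advancing time (a new reading comes with each control period).
- grab_frame(name): name is "scene" or "top"; returns a dict with "img" (400x640x3 uint8, red, green, blue), "fx", "fy", "cx", "cy" (pixels), "cam_to_world" (4x4, takes a point from camera to world coordinates). Camera axes: x right, y down, z forward; pixel columns grow to the right and rows downward; lengths in m; the calibration is good to about 2 mm. A picture is of the moment at which its call begins. There is no depth.
- hand_in(): hands the job in, once; it reports no verdict.
Trained networks look in the newest picture that a camera, given by its name, has taken for a name from the list of things; names that differ only in an ending like _2 or _b are one class to them, and where a whole thing is asked for, a point or a joint stands for the part that bears it (a point fixed in the world has none). Each returns a list of dicts, best first, with "confidence" (0 to 1); they miss things now and then, are a little off and sometimes report something else, mostly with a low value. They report only what shows in the picture. A call takes as long as a camera call. They do not tell look-alikes from the thing itself.
- boxes_of(camera, label): "xy" ([column, row] as shares, 0 to 1, of the picture: columns of its width, rows of its height, amid what is visible of it).
The state is a dict: "time": time; "joint_positions": joint angles; "joint_vel": joint speeds; "joint_efforts": joint torques, N m; "position": TCP position; "tcp_rot": TCP orientation; "force": force on the tool from outside, world axes, zero at the start; "torque": the same for the moment, N m; "gripper_width": finger opening in m.
Only numpy, scipy, OpenCV 4.12 (cv2) and the standard library are available. Lean on these libraries where they do the work, as an engineer would, in place of code of your own. Each camera call takes 0.05 s, during which the arm holds its last target. There are 200 camera calls.

## Working session

There is one attempt and no reset: what is moved stays moved. The work goes in short steps, Python scripts to look and compute and a tool call to move; the robot and the scene stay as the last step left them, time stands still between calls to the robot, and variables do not carry over. Pictures are saved under pics/ and viewed, about 8 in all and at most 12, crops included, and the job is handed in when it is done.

Besides the shell and the picture viewer there is one more tool, called as name(argument=value, ...) on one line, values as JSON. carry_out: Moves the arm, as the interface text tells. Its arguments: {"type":"object","properties":{"increments":{"type":"array"},"squeeze":{"type":"number"}},"required":["increments"]}

```bash
ls; mkdir -p pics
python3 - <<'E'
from station import *
import cv2,numpy as np
s=state();print(s['time'],s['position'],s['tcp_rot'],s['gripper_width'])
for n in("scene","top"):
    f=grab_frame(n);cv2.imwrite(f"pics/{n}0.png",f["img"][:,:,::-1])
    np.savez(f"pics/{n}0.npz",**f)
    print(n,f["fx"],f["fy"],f["cx"],f["cy"],np.round(f["cam_to_world"],4).tolist())
    for l in["target_post","post_rack","laser_station","enable_unit","holder_mouth","paddle_pad"]:
        try: print(l,[(np.round(np.array(d["xy"])*[640,400],1).tolist(),round(d["confidence"],2)) for d in boxes_of(n,l)[:4]])
        except Exception as e: print(l,e)
E
```

```text
pics
0.0 [0.18432131 0.51807783 0.40351903] [[ 3.35200192e-01 -9.29982271e-04 -9.42146468e-01]
 [ 9.42144305e-01 -2.02824625e-03  3.35201424e-01]
 [-2.22263642e-03 -9.99997511e-01  1.96308968e-04]] 0.0854869959590507
scene 387.7478328596103 387.7478328596103 318.2325863165671 201.9166189937221 [[-0.8315, 0.3662, -0.4176, 0.8997], [0.555, 0.5163, -0.6522, 0.6193], [-0.0233, -0.7741, -0.6326, 0.6857], [0.0, 0.0, 0.0, 1.0]]
target_post [([354.1, 261.5], 0.81), ([374.4, 235.9], 0.79)]
post_rack [([378.2, 254.3], 0.95)]
laser_station [([284.6, 265.0], 0.82)]
enable_unit [([240.8, 213.2], 0.81), ([342.0, 166.4], 0.68), ([304.6, 179.8], 0.67)]
holder_mouth [([281.6, 268.3], 0.6)]
paddle_pad [([301.5, 168.2], 0.73), ([378.6, 233.4], 0.7), ([235.0, 203.1], 0.62), ([344.9, 158.0], 0.49)]
top 402.70219764149573 402.70219764149573 322.76028404607484 199.56167429917912 [[0.0084, -0.9915, 0.13, 0.3582], [-0.9999, -0.0101, -0.0125, -0.0081], [0.0137, -0.1298, -0.9914, 1.1421], [0.0, 0.0, 0.0, 1.0]]
target_post [([290.9, 145.2], 0.73), ([246.8, 213.0], 0.43)]
post_rack []
laser_station [([292.2, 146.3], 0.65)]
enable_unit [([369.7, 146.5], 0.75), ([382.0, 225.7], 0.72), ([376.7, 272.8], 0.72)]
holder_mouth [([286.5, 145.3], 0.82)]
paddle_pad [([377.4, 146.9], 0.8), ([381.1, 221.9], 0.6)]
```

View pics/top0.png

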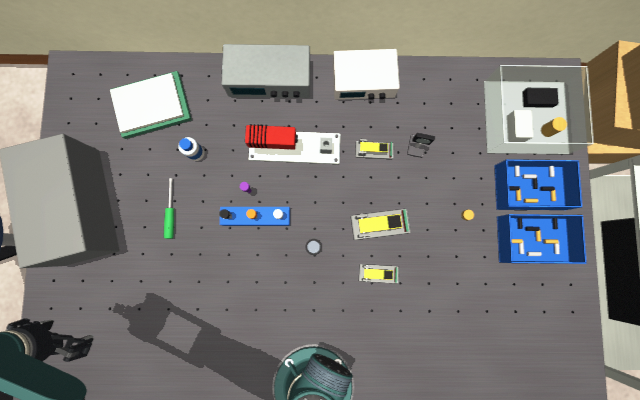

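View pics/scene0.png

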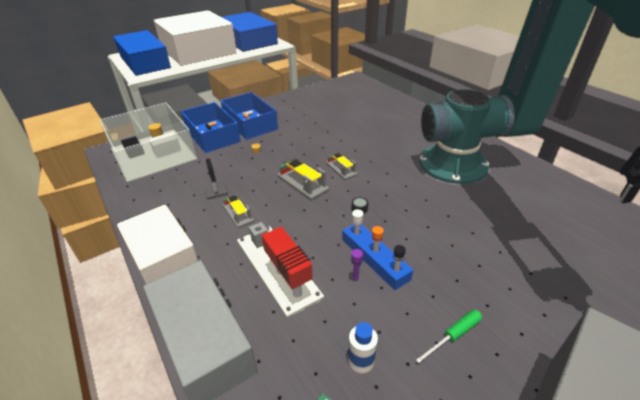

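Run:
```python
import cv2,numpy as np
t=cv2.imread("pics/top0.png");s=cv2.imread("pics/scene0.png")
def c(im,x,y,w,h,k): return cv2.resize(im[y:y+h,x:x+w],None,fx=k,fy=k,interpolation=cv2.INTER_CUBIC)
a=np.hstack([c(t,240,125,110,50,4),c(t,345,200,90,50,4)])   # 440+360
b=np.hstack([c(s,235,215,110,100,4),c(s,270,145,90,100,4)])
d=a.shape
cv2.imwrite("pics/c1.png",np.vstack([a,b])[:600])
```

```text
(no output)
```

View pics/c1.png

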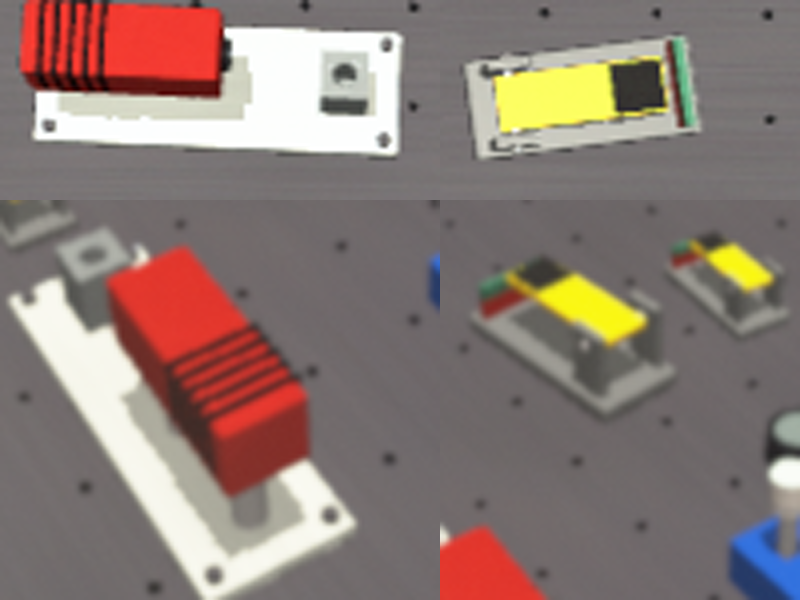

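```bash
cat > h.py <<'E'
import cv2,numpy as np
from scipy.optimize import least_squares
def proj(f,P):
    T=np.linalg.inv(f["cam_to_world"]);p=np.atleast_2d(P)@T[:3,:3].T+T[:3,3]
    return np.c_[f["fx"]*p[:,0]/p[:,2]+f["cx"],f["fy"]*p[:,1]/p[:,2]+f["cy"]]
def blob(img,near,kind="orange",r=25):
    h=cv2.cvtColor(img,cv2.COLOR_RGB2HSV).astype(int)
    if kind=="orange": m=(h[...,0]>6)&(h[...,0]<22)&(h[...,1]>150)&(h[...,2]>110)
    if kind=="yellow": m=(h[...,0]>24)&(h[...,0]<35)&(h[...,1]>130)&(h[...,2]>110)
    ys,xs=np.where(m);k=np.hypot(xs-near[0],ys-near[1])<r
    return np.array([xs[k].mean(),ys[k].mean()]),k.sum()
def hullc(p):
    M=cv2.moments(cv2.convexHull(p.astype(np.float32)));return np.array([M['m10'],M['m01']])/M['m00']
a=np.linspace(0,2*np.pi,40)
def cyl(c,r,h,ax=(0,0,1)):
    ring=np.c_[r*np.cos(a),r*np.sin(a),0*a];return np.vstack([ring+[0,0,h/2],ring-[0,0,h/2]])+c
E
python3 - <<'E'
from h import *
F={n:np.load(f"pics/{n}0.npz") for n in("top","scene")}
def px(x,y,x0,y0,dx=0,dy=0): return [(x-dx+.5)/4-.5+x0,(y-dy+.5)/4-.5+y0]
def fit(obs,g):
    def L(v):
        c,s=np.cos(v[2]),np.sin(v[2]);R=np.array([[c,-s,0],[s,c,0],[0,0,1]])
        return np.concatenate([proj(F[n],R@np.array(P)/1+[v[0],v[1],0])[0]-p for n,P,p in obs])
    r=least_squares(L,g,loss="soft_l1");print(np.round(r.x[:2],4),np.degrees(r.x[2]),np.round(r.fun.reshape(-1,2),1).tolist())
T=lambda x,y:px(x,y,240,125);S=lambda x,y:px(x,y,235,215,0,200)
st=[("top",(-.045,.22,.012),T(36,138)),("top",(-.045,-.04,.012),T(398,155)),("top",(.045,-.04,.012),T(400,33)),("top",(0,0,.057),T(344,72)),
("scene",(0,0,.057),S(94,256)),("scene",(.045,-.04,.012),S(10,298)),("scene",(.045,.22,.012),S(205,600)),("scene",(-.045,.22,.012),S(355,522))]
fit(st,[.5,0,0]);fit([o for o in st if o[0]=="top"],[.5,0,0]);fit([o for o in st if o[0]=="scene"],[.5,0,0])
T=lambda x,y:px(x,y,345,200,440,0);S=lambda x,y:px(x,y,270,145,440,200)
en=[("top",(.035,.08,.014),T(465,64)),("top",(-.035,.08,.014),T(478,157)),("top",(-.035,-.08,.014),T(700,130)),("top",(.035,-.08,.014),T(687,38)),
("scene",(.035,-.08,.014),S(472,317)),("scene",(.035,.08,.014),S(606,411)),("scene",(-.035,.08,.014),S(675,368))]
fit(en,[.3,-.15,0]);fit(en[:4],[.3,-.15,0])
b={n:blob(F[n]["img"],p) for n,p in(("top",(251,214)),("scene",(377,234)))};print(b)
r=least_squares(lambda v:np.concatenate([hullc(proj(F[n],cyl([v[0],v[1],.082],.012,.024)))-b[n][0] for n in b]),[.3,.18]);print(r.x,r.fun)
E
```

```text
[ 0.6574 -0.0296] -1.9240325748744809 [[-0.4, 0.4], [-0.1, 0.1], [0.5, 0.2], [0.4, 0.8], [-0.5, -0.3], [-0.7, 0.1], [0.1, 0.5], [0.1, 0.3]]
[ 0.6585 -0.0293] -1.8365561545456865 [[-0.5, 0.1], [-0.2, -0.3], [0.4, -0.2], [0.3, 0.4]]
[ 0.6562 -0.03  ] -2.1607110029991325 [[-0.1, -0.5], [-0.2, -0.3], [0.1, 0.3], [0.2, 0.2]]
[ 0.4383 -0.1847] 7.558183467437936 [[-0.4, -0.4], [-0.3, 1.1], [0.7, 0.8], [0.2, -0.8], [-1.1, -0.5], [-0.3, 0.2], [1.0, 0.6]]
[ 0.4389 -0.1846] 7.4226812021490005 [[-0.4, -0.7], [-0.4, 0.9], [0.6, 0.7], [0.2, -0.9]]
{'top': (array([251.29230769, 213.8       ]), np.int64(65)), 'scene': (array([377.184, 232.512]), np.int64(125))}
[0.45564059 0.16485897] [ 0.56417943  0.62883375 -0.11248029  0.85002236]
```

```bash
cat >> h.py <<'E'
from station import *
from scipy.spatial.transform import Rotation as Ro
G=np.array([[1.,0,0],[0,0,1],[0,-1,0]])
def inc(P,yaw=0):
    s=state();R=s['tcp_rot'];R=np.array(R);p=np.array(s['position'])
    d=R.T@(np.array(P)-p)/.025;Rt=Ro.from_euler('z',yaw,degrees=True).as_matrix()@G
    print("inc",np.round(d,2).tolist(),np.round(Ro.from_matrix(R.T@Rt).as_rotvec(degrees=True),1).tolist(),"t",s['time'],"p",np.round(p,4),"F",np.round(s['force'],1),"w",s['gripper_width'])
E
python3 -c "
from h import *
inc([.456,.165,.37])"
```

```text
inc [-9.67, 1.39, -14.97] [-0.0, 70.4, 0.0] t 0.7 p [0.1843 0.5182 0.4048] F [-0.4  0.4  0.3] w 0.08537642201570829
```

carry_out(increments=[-5,0,-7.5,0,35,0,50,-9.67,1.0,-14.97,0,70.4,0,50,-9.67,1.0,-14.97,0,70.4,0,50,-9.67,1.0,-14.97,0,70.4,0,50,-9.67,1.39,-14.97,0,70.4,0,50,-9.67,1.39,-14.97,0,70.4,0,50,-9.67,1.39,-14.97,0,70.4,0,50,-9.67,1.39,-14.97,0,70.4,0,50])

```text
time: 1.37
position: [0.3874, 0.2528, 0.3811]
tcp_rot: [[0.975, 0.001, -0.221], [0.221, 0.001, 0.975], [0.001, -1.0, 0.0]]
force: [0.6, 0.1, 0.4]
gripper_width: 0.0427
```

```bash
python3 -c "
from h import *
inc([.456,.165,.30])"
```

```text
inc [1.89, 3.25, -4.03] [-0.0, 12.8, 0.1] t 1.3667 p [0.3874 0.2528 0.3811] F [0.6 0.1 0.4] w 0.042737376778602724
```

carry_out(increments=[1.89,0.5,-4.03,0,12.8,0,50,1.89,1,-4.03,0,12.8,0,50,1.89,3.25,-4.03,0,12.8,0,50,1.89,3.25,-4.03,0,12.8,0,50,1.89,3.25,-4.03,0,12.8,0,50,1.89,3.25,-4.03,0,12.8,0,50])

```text
time: 1.87
position: [0.4554, 0.1667, 0.2982]
tcp_rot: [[1.0, -0.004, -0.004], [0.004, -0.0, 1.0], [-0.004, -1.0, -0.0]]
force: [-0.5, 0.7, -0.7]
gripper_width: 0.0429
```

Run:
```python
from h import *
for n,(x,y) in(("scene",(330,180)),("top",(205,165))):
    f=grab_frame(n);np.savez(f"pics/{n}1.npz",**f);i=f["img"][:,:,::-1]
    globals()[n]=cv2.resize(i[y:y+90,x:x+90],None,fx=4.4,fy=4.4,interpolation=cv2.INTER_CUBIC)
cv2.imwrite("pics/c2.png",np.hstack([scene,top]))
inc([.456,.165,.237])
```

```text
inc [-0.0, 2.58, -0.12] [-0.1, 0.4, 0.2] t 1.9667 p [0.4559 0.168  0.3016] F [-0.  -0.4 -0. ] w 0.04278426829097268
```

View pics/c2.png

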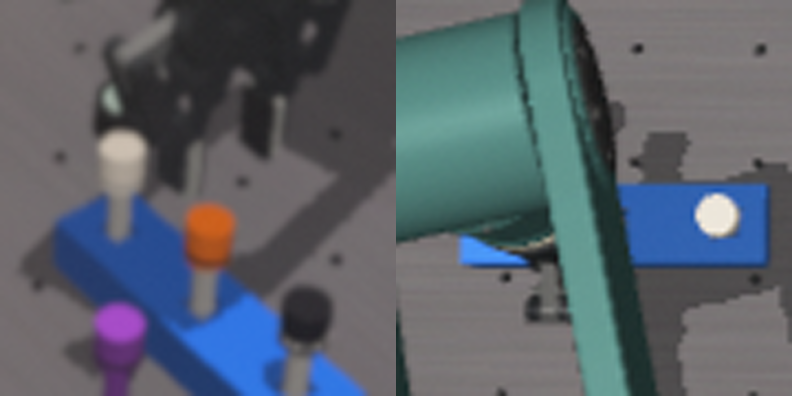

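Run:
```python
from h import *
f=np.load("pics/scene1.npz")
print((proj(f,[[.4559,.168,.128],[.4559,.168,.138],[.456,.165,.082],[.456,.165,.094]])-[330,180])*4.4)
```

```text
[[217.70905366 170.59030864]
 [219.29227887 155.17130093]
 [206.68957295 235.29836228]
 [208.42568068 218.01252863]]
```

carry_out(increments=[0,1.3,-0.12,0,0.4,0,50,0,2.0,-0.12,0,0.4,0,50,0,2.58,-0.12,0,0.4,0,50,0,2.58,-0.12,0,0.4,0,50,0,2.58,-0.12,0,0.4,0,50,0,2.58,-0.12,0,0.4,0,50])

```text
time: 2.47
position: [0.4564, 0.1652, 0.2378]
tcp_rot: [[1.0, 0.005, 0.0], [-0.0, 0.001, 1.0], [0.005, -1.0, 0.001]]
force: [0.8, 0.5, -0.6]
gripper_width: 0.0425
```

carry_out(increments=[0,0,0,0,0,0,20,0,0,0,0,0,0,15,0,0,0,0,0,0,10,0,0,0,0,0,0,10,0,0,0,0,0,0,10,0,0,0,0,0,0,10,0,0,0,0,0,0,10,0,0,0,0,0,0,10], squeeze=40)

```text
time: 3.13
position: [0.4564, 0.1645, 0.2374]
tcp_rot: [[1.0, 0.004, 0.002], [-0.002, 0.001, 1.0], [0.004, -1.0, 0.001]]
force: [-0.2, 0.6, 6.5]
gripper_width: 0.0228
```

Run:
```python
from h import *
inc([.456,.165,.37])
```

```text
inc [0.0, -5.3, 0.03] [-0.1, -0.1, 0.2] t 3.1333 p [0.4564 0.1645 0.2374] F [-0.2  0.6  6.5] w 0.022808649784707896
```

carry_out(increments=[0,-0.4,0,0,0,0,10,0,-0.8,0,0,0,0,10,0,-1.4,0,0,0,0,10,0,-2.2,0,0,0,0,10,0,-3.2,0,0,0,0,10,0,-4.4,0,0,0,0,10,0,-5.3,0,0,0,0,10,0,-5.3,0,0,0,0,10])

```text
time: 3.8
position: [0.4564, 0.1644, 0.3747]
tcp_rot: [[1.0, 0.011, 0.001], [-0.001, 0.003, 1.0], [0.011, -1.0, 0.003]]
force: [1.6, -0.0, 0.3]
gripper_width: 0.0229
```

Run:
```python
from h import *
f=grab_frame("scene");np.savez("pics/scene2.npz",**f)
print(blob(f["img"],proj(f,[.456,.165,.21])[0],r=40))
s=state();p=np.array(s['position']);print("pred head",proj(f,[p[0],p[1],p[2]-.155]))
i=f["img"][:,:,::-1];cv2.imwrite("pics/c3.png",cv2.resize(i[130:280,320:470],None,fx=4,fy=4,interpolation=cv2.INTER_CUBIC))
inc([.657,-.030,.37])
```

```text
(array([383.98, 183.  ]), np.int64(100))
pred head [[381.59314203 184.85025049]]
inc [8.05, 0.11, -7.76] [-0.1, -0.1, 0.4] t 3.85 p [0.4561 0.1643 0.3716] F [-1.1  0.1 -1.1] w 0.022509901773257644
```

View pics/c3.png

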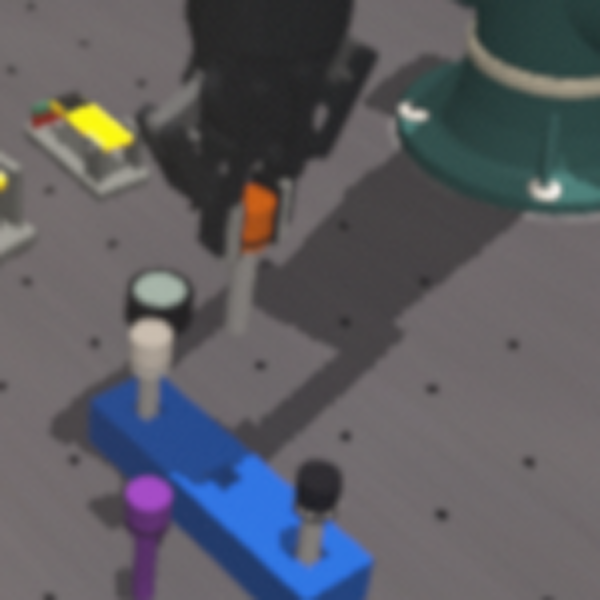

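carry_out(increments=[1.0,0,-1.0,0,0,0.4,10,2.2,0,-2.2,0,0,0.4,10,3.4,0,-3.3,0,0,0.4,10,4.6,0,-4.5,0,0,0.4,10,5.8,0,-5.6,0,0,0.4,10,7.0,0,-6.8,0,0,0.4,10,8.05,0.11,-7.76,0,0,0.4,10,8.05,0.11,-7.76,0,0,0.4,10])

```text
time: 4.52
position: [0.6597, -0.0354, 0.3591]
tcp_rot: [[1.0, -0.013, 0.007], [-0.008, -0.002, 1.0], [-0.013, -1.0, -0.002]]
force: [-1.1, 0.8, -1.6]
gripper_width: 0.0228
```

Run:
```python
from h import *
inc([.657,-.030,.302])
```

```text
inc [-0.08, 2.29, 0.22] [0.1, -0.4, -0.7] t 4.5167 p [ 0.6597 -0.0354  0.3591] F [-1.1  0.8 -1.6] w 0.022783041418000964
```

carry_out(increments=[0,0,0,0,0,0,10,0,0,0,0,0,0,10,0,1,0,0,0,0,10,0,2,0,0,0,0,10,0,2.6,0,0,0,0,10,0,2.6,0,0,0,0,10,0,2.6,0,0,0,0,10,0,2.6,0,0,0,0,10])

```text
time: 5.18
position: [0.656, -0.0291, 0.3019]
tcp_rot: [[1.0, -0.004, 0.0], [-0.0, -0.0, 1.0], [-0.004, -1.0, -0.0]]
force: [0.0, 0.5, -0.4]
gripper_width: 0.0233
```

Run:
```python
from h import *
for n,(x,y) in(("scene",(220,175)),("top",(285,100))):
    f=grab_frame(n);np.savez(f"pics/{n}3.npz",**f);i=f["img"][:,:,::-1]
    globals()[n]=cv2.resize(i[y:y+70,x:x+80],None,fx=(5 if n=="top" else 5),fy=5,interpolation=cv2.INTER_CUBIC)
    s=state();p=np.array(s['position']);print(n,(proj(f,[[p[0],p[1],p[2]-.155],[p[0],p[1],p[2]-.227],[p[0],p[1],.057],[.657,-.030,.057]])-[x,y]+.5)*5-.5)
cv2.imwrite("pics/c4.png",np.hstack([scene,top]))
inc([.657,-.030,.302])
```

```text
scene [[168.0355453  119.84808525]
 [187.85979854 239.34487753]
 [192.65360632 268.24103039]
 [190.62684674 268.08233244]]
top [[210.96202403 173.06527628]
 [207.83295428 211.50785461]
 [207.08807035 220.65921946]
 [207.88279313 219.60594397]]
inc [0.02, 0.03, -0.02] [0.0, -0.0, -0.2] t 5.2833 p [ 0.6564 -0.0296  0.3026] F [-0.2  0.6 -0.4] w 0.022774845641440476
```

View pics/c4.png

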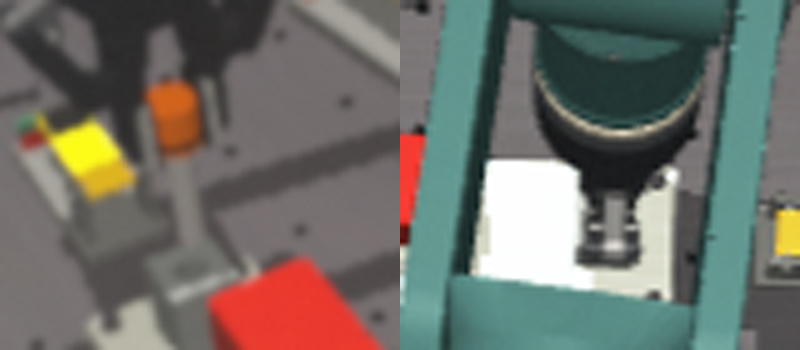

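Run:
```python
from h import *
f=np.load("pics/scene3.npz");f0=np.load("pics/scene0.npz");t0=np.load("pics/top0.npz")
g=f["img"].astype(int).sum(2)//3;g0=f0["img"].astype(int).sum(2)//3;gt=t0["img"].astype(int).sum(2)//3
print("now rows208..232, cols 248..268");
for r in range(206,234):print(r,g[r,248:270])
print("scene0 222..238, 248..268")
for r in range(222,240):print(r,g0[r,248:270])
print("top0");
for r in range(134,156):print(r,gt[r,317:337])
p=np.array([.6564,-.0296,.3026])
print("axis pred",proj(f,[[p[0],p[1],z] for z in(.12,.11,.10,.09,.08,.0756)]).round(1).tolist())
```

```text
now rows208..232, cols 248..268
206 [ 79 105 112 100  87  96 103 108 110 110 108 112 113 113 114 113 108 100
  98 107 113 114]
207 [ 87 106 114 105  94 108 119 121 122 118 112 112 113 114 114 113 112 110
 111 112 113 113]
208 [ 99 106 112 107 100 112 122 126 125 120 112 110 113 115 115 113 114 113
 113 113 110 105]
209 [ 98  99 106 110 109 115 121 126 125 120 113 110 113 114 115 113 111 110
 109 106  97  90]
210 [ 88  91 102 113 115 117 122 125 126 122 114 111 112 113 110 106  99  96
  95  90  83  79]
211 [ 82  90 101 113 116 119 121 125 126 123 116 111 109 105  98  90  83  81
  81  79  76  75]
212 [ 82  89 100 111 114 116 120 125 127 125 117 108  97  91  82  78  76  76
  76  77  75  76]
213 [ 83  89  96 103 106 106 114 123 126 125 117 104  87  80  76  75  76  76
  76  76  76  76]
214 [ 82  84  88  90  91  92 105 121 126 126 118 104  86  78  76  76  75  76
  77  77  79  82]
215 [ 83  83  83  82  80  82  98 118 126 126 120 107  87  79  77  78  76  78
  81  84  90  98]
216 [ 87  83  84  82  78  79  94 117 125 126 122 109  91  80  79  82  84  89
  97 101 105 111]
217 [ 95  89  87  86  8
[... 4653 characters left out ...]
7 153 113 137 144 143 142 141 163 169 171 170 172 200 209 250
 253 253]
150 [253 253 226 121  74  76  78  78  77  77  80  82  81  82 105 191 210 250
 253 253]
151 [253 253 225 118  71  72  70  71  72  73  72  73  72  72  99 192 213 250
 253 253]
152 [253 253 225 119  72  73  72  71  72  71  71  72  71  71 126 196 210 250
 253 253]
153 [252 253 243 234 191 144 136 136 136 137 115 105 106 104 159 201 210 250
 253 253]
154 [253 253 253 253 252 252 252 252 252 252 252 252 252 252 252 252 252 253
 253 253]
155 [253 253 253 253 253 253 253 253 253 253 253 253 253 253 253 253 253 253
 253 253]
axis pred [[254.7, 208.0], [255.2, 211.3], [255.8, 214.6], [256.3, 217.8], [256.8, 221.0], [257.1, 222.4]]
```

Run:
```python
from h import *
F={n:np.load(f"pics/{n}0.npz") for n in("top","scene")}
m={"top":[325.7,143.3],"scene":[257.7,228.6]}
near={"top":(251,214),"scene":(377,234)}
for n in F:
    b=blob(F[n]["img"],near[n])[0]
    q=least_squares(lambda v:hullc(proj(F[n],cyl([v[0],v[1],.082],.012,.024)))-b,[.45,.16]).x
    h=least_squares(lambda v:proj(F[n],[v[0],v[1],.057])[0]-m[n],[.65,0]).x
    print(n,"post",q.round(4),"mouth",h.round(4),"TCP target",(np.array([.4564,.1645])+h-q).round(4))
f=np.load("pics/scene3.npz");I=f["img"].astype(int)
for r in range(188,210):print(r,[tuple(I[r,c]) for c in range(253,260)])
print(proj(f,cyl([.6564,-.0296,.1472],.012,.024)).max(0),proj(f,cyl([.6564,-.0296,.1472],.012,.024)).min(0))
```

```text
top post [0.4573 0.1664] mouth [ 0.6576 -0.0287] TCP target [ 0.6567 -0.0306]
scene post [0.4537 0.1629] mouth [ 0.6577 -0.0288] TCP target [ 0.6604 -0.0273]
188 [(np.int64(116), np.int64(109), np.int64(110)), (np.int64(111), np.int64(105), np.int64(106)), (np.int64(98), np.int64(93), np.int64(94)), (np.int64(69), np.int64(66), np.int64(66)), (np.int64(50), np.int64(48), np.int64(47)), (np.int64(45), np.int64(43), np.int64(43)), (np.int64(47), np.int64(45), np.int64(44))]
189 [(np.int64(105), np.int64(99), np.int64(99)), (np.int64(106), np.int64(99), np.int64(100)), (np.int64(96), np.int64(91), np.int64(90)), (np.int64(67), np.int64(62), np.int64(61)), (np.int64(47), np.int64(45), np.int64(44)), (np.int64(46), np.int64(44), np.int64(42)), (np.int64(49), np.int64(47), np.int64(46))]
190 [(np.int64(99), np.int64(81), np.int64(77)), (np.int64(110), np.int64(89), np.int64(85)), (np.int64(110), np.int64(90), np.int64(85)), (np.int64(82), np.int64(63), np.int64(59)), (np.int64(57), np.int64(47), np.int64(43)), (np.int64(52), np.int64(49), np.int64(47)), (np.int64(60), np.int64(58), np.int6
[... 5488 characters left out ...]
.int64(111), np.int64(107)), (np.int64(128), np.int64(122), np.int64(116)), (np.int64(132), np.int64(126), np.int64(120)), (np.int64(132), np.int64(125), np.int64(120)), (np.int64(125), np.int64(121), np.int64(116)), (np.int64(117), np.int64(112), np.int64(109)), (np.int64(114), np.int64(109), np.int64(108))]
209 [(np.int64(119), np.int64(114), np.int64(113)), (np.int64(126), np.int64(121), np.int64(118)), (np.int64(131), np.int64(126), np.int64(121)), (np.int64(130), np.int64(126), np.int64(121)), (np.int64(125), np.int64(120), np.int64(116)), (np.int64(118), np.int64(113), np.int64(110)), (np.int64(114), np.int64(108), np.int64(108))]
[259.14970418 206.23410987] [246.95797903 191.12411867]
```

carry_out(increments=[0.13,0.2,-0.02,0,0,0,10,0.13,0.4,-0.02,0,0,0,10,0.13,0.55,-0.02,0,0,0,10,0.13,0.55,-0.02,0,0,0,10,0.13,0.55,-0.02,0,0,0,10])

```text
time: 5.7
position: [0.6592, -0.0306, 0.2852]
tcp_rot: [[1.0, -0.009, 0.002], [-0.002, 0.0, 1.0], [-0.009, -1.0, 0.0]]
force: [-1.0, -0.2, -0.0]
gripper_width: 0.0227
```

Run:
```python
from h import *
f=grab_frame("scene");np.savez("pics/scene4.npz",**f)
g=f["img"].astype(int).sum(2)//3
for r in range(210,236):print(r,g[r,246:268])
s=state();p=s['position'];print(p,s['force'],s['tcp_rot'])
print(proj(f,[[p[0],p[1],z] for z in(.11,.10,.09,.08,.07,.06,.057)]).round(1).tolist())
i=f["img"][:,:,::-1];cv2.imwrite("pics/c5.png",cv2.resize(i[185:245,225:295],None,fx=8,fy=8,interpolation=cv2.INTER_CUBIC))
```

```text
210 [ 53  66  92 112 106  85  79  81  79  76  75  78  89  97  97  97 104 109
 106  99  95  90]
211 [ 61  63  89 110 106  89  83  89  90  91  93  96 102 106 106 102  96  95
  92  83  80  80]
212 [ 78  64  86 109 109  97  95 107 113 115 115 109 101  97  96  90  83  80
  79  77  76  76]
213 [ 93  74  90 109 111 100  98 113 122 126 123 114  99  85  82  80  77  76
  76  77  77  76]
214 [ 98  86  91 101 102  94  93 109 122 127 124 116 101  84  78  77  77  76
  75  76  76  77]
215 [101  93  88  90  90  85  86 104 121 126 125 118 103  85  78  77  77  76
  76  78  82  82]
216 [102  98  88  85  86  82  84 100 119 127 126 120 107  88  78  78  78  79
  83  89  97 100]
217 [104 101  95  90  87  86  87 100 119 127 128 122 109  91  79  80  84  90
  99 105 110 112]
218 [104 104 101  97  93  90  94 102 118 126 126 123 111  94  82  86  97 105
 111 114 115 115]
219 [105 105 104 102 100  98  99 104 115 125 128 124 114  97  84  86  99 110
 115 116 115 115]
220 [105 105 105 104 103 100  98  98 108 121 127 125 117 102  85  82  90 103
 114 115 116 115]
221 [105 104 102 100  98  95  91  90 102 120 128 126 11
[... 1012 characters left out ...]
86  93 104 117 127 128 129 137 149 152 153 150 137 124
 117 113 115 118]
233 [ 79  80  83  89  90  89 100 124 149 155 153 151 150 141 132 126 120 117
 117 115 115 115]
234 [ 91 101 107 112 105  92  95 120 151 161 153 139 127 116 112 114 116 116
 116 115 115 115]
235 [127 144 148 142 122  97  90 103 125 135 127 115 110 106 106 109 111 112
 113 113 114 115]
[ 0.65932923 -0.03058917  0.28567466] [ 0.43193665  0.10479394 -0.11960988] [[ 9.99968293e-01 -7.82275597e-03  1.48900755e-03]
 [-1.48710943e-03  2.48451523e-04  9.99998863e-01]
 [-7.82311702e-03 -9.99969371e-01  2.36810351e-04]]
[[253.9, 211.6], [254.4, 214.8], [255.0, 218.1], [255.5, 221.3], [256.1, 224.4], [256.6, 227.5], [256.7, 228.5]]
```

View pics/c5.png

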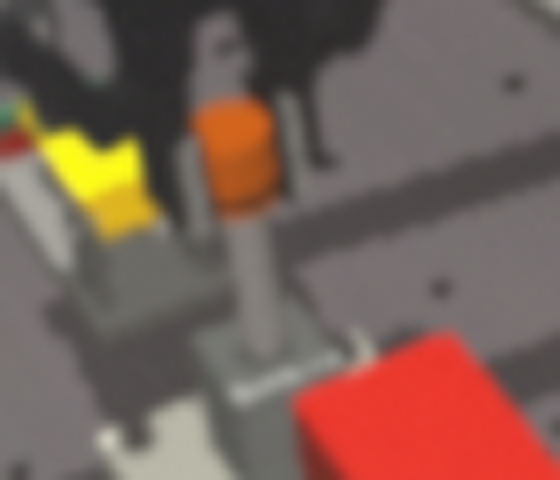

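carry_out(increments=[0,0.1,0,0,0,0,10,0,0.2,0,0,0,0,10,0,0.3,0,0,0,0,10,0,0.4,0,0,0,0,10,0,0.4,0,0,0,0,10])

```text
time: 6.17
position: [0.6591, -0.0305, 0.2752]
tcp_rot: [[1.0, -0.008, 0.001], [-0.001, 0.0, 1.0], [-0.008, -1.0, 0.0]]
force: [-0.5, 0.2, -0.8]
gripper_width: 0.0228
```

carry_out(increments=[0,0.15,0,0,0,0,10,0,0.3,0,0,0,0,10,0,0.45,0,0,0,0,10,0,0.6,0,0,0,0,10,0,0.75,0,0,0,0,10,0,0.85,0,0,0,0,10,0,0.92,0,0,0,0,10,0,0.92,0,0,0,0,10])

```text
time: 6.83
position: [0.659, -0.0305, 0.2524]
tcp_rot: [[1.0, -0.008, 0.001], [-0.001, 0.0, 1.0], [-0.008, -1.0, 0.0]]
force: [-0.6, 0.5, -1.6]
gripper_width: 0.023
```

Now creep the last ~3 mm until contact.

carry_out(increments=[0,0.03,0,0,0,0,10,0,0.05,0,0,0,0,10,0,0.07,0,0,0,0,10,0,0.09,0,0,0,0,10,0,0.1,0,0,0,0,10,0,0.1,0,0,0,0,10])

```text
time: 7.33
position: [0.6591, -0.0305, 0.2507]
tcp_rot: [[1.0, -0.007, 0.001], [-0.001, 0.0, 1.0], [-0.007, -1.0, 0.0]]
force: [0.1, -0.0, -1.1]
gripper_width: 0.0228
```

carry_out(increments=[0,0.02,0,0,0,0,10,0,0.04,0,0,0,0,10,0,0.05,0,0,0,0,10,0,0.05,0,0,0,0,10])

```text
time: 7.67
position: [0.6591, -0.0305, 0.2496]
tcp_rot: [[1.0, -0.007, 0.001], [-0.001, 0.0, 1.0], [-0.007, -1.0, 0.0]]
force: [-0.0, -0.2, 1.1]
gripper_width: 0.0231
```

carry_out(increments=[0,0.02,0,0,0,0,10,0,0.04,0,0,0,0,10,0,0.05,0,0,0,0,10,0,0.05,0,0,0,0,10])

```text
time: 8.0
position: [0.6592, -0.0305, 0.2495]
tcp_rot: [[1.0, -0.006, 0.001], [-0.001, -0.0, 1.0], [-0.006, -1.0, -0.0]]
force: [-1.7, 0.4, 5.0]
gripper_width: 0.0225
```

carry_out(increments=[0,0,0,0,0,0,30,0,0,0,0,0,0,35,0,0,0,0,0,0,45,0,0,0,0,0,0,50,0,0,0,0,0,0,50,0,0,0,0,0,0,50])

```text
time: 8.5
position: [0.6591, -0.0305, 0.2478]
tcp_rot: [[1.0, -0.007, 0.001], [-0.001, 0.0, 1.0], [-0.007, -1.0, 0.0]]
force: [0.2, 0.4, -0.1]
gripper_width: 0.0428
```

carry_out(increments=[0,-0.5,0,0,0,0,50,0,-1.2,0,0,0,0,50,0,-2.2,0,0,0,0,50,0,-3.5,0,0,0,0,50,0,-4.5,0,0,0,0,50,0,-4.5,0,0,0,0,50,0,-4.5,0,0,0,0,30])

```text
time: 9.08
position: [0.6601, -0.0305, 0.3649]
tcp_rot: [[1.0, 0.0, 0.001], [-0.001, -0.001, 1.0], [0.0, -1.0, -0.001]]
force: [0.2, 0.0, -0.1]
gripper_width: 0.0318
```

Run:
```python
from h import *
f=grab_frame("scene");np.savez("pics/scene5.npz",**f)
print(blob(f["img"],proj(f,[.6577,-.0288,.094])[0],r=20),hullc(proj(f,cyl([.6577,-.0288,.094],.012,.024))))
y=np.radians(7.5);pad=np.array([.4385,-.1847])+.030*np.array([np.sin(y),-np.cos(y)])
print("pad",pad)
i=f["img"][:,:,::-1];cv2.imwrite("pics/c6.png",cv2.resize(i[140:250,225:355],None,fx=5,fy=5,interpolation=cv2.INTER_CUBIC))
inc([*pad,.30],7.5)
```

```text
(array([255.71551724, 215.78448276]), np.int64(116)) [255.72446216 216.93226826]
pad [ 0.44241579 -0.21444335]
inc [-8.68, 2.53, -7.37] [-0.0, -7.6, -0.3] t 9.1333 p [ 0.6598 -0.0305  0.3623] F [-0.1  0.9 -1. ] w 0.025674680157116925
```

View pics/c6.png

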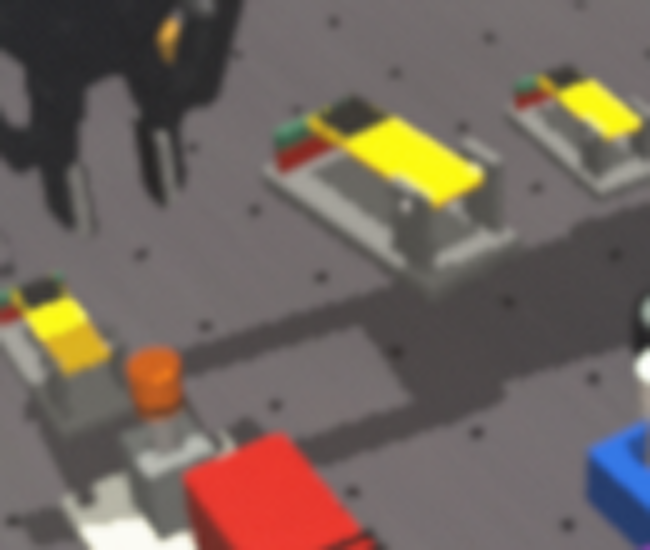

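Run:
```python
from h import *
F=np.load("pics/top0.npz")
print(least_squares(lambda v:proj(F,[v[0],v[1],.058])[0]-[394.4,221.1],[.44,-.2]).x)
F=np.load("pics/scene5.npz")  # pad centre picked at crop (354,116)
print(least_squares(lambda v:proj(F,[v[0],v[1],.058])[0]-[354.5/5-.5+225,116.5/5-.5+140],[.44,-.2]).x)
```

```text
[ 0.44356152 -0.21599306]
[ 0.43935953 -0.21705201]
```

carry_out(increments=[-1.2,0,-1,0,-2,0,10,-2.6,0,-2.2,0,-7,-0.3,5,-4,0,-3.4,0,-7.6,-0.3,0,-5.4,0,-4.6,0,-7.6,-0.3,0,-6.8,0.5,-5.8,0,-7.6,-0.3,0,-8.68,1,-7.37,0,-7.6,-0.3,0,-8.68,2.5,-7.37,0,-7.6,-0.3,0,-8.68,2.5,-7.37,0,-7.6,-0.3,0])

```text
time: 9.8
position: [0.4385, -0.2156, 0.2954]
tcp_rot: [[0.992, -0.008, -0.128], [0.128, 0.003, 0.992], [-0.008, -1.0, 0.004]]
force: [0.0, 0.5, -1.3]
gripper_width: 0.0
```

carry_out(increments=[0,0,0,0,0,0,0,0,0,0,0,0,0,0,0,0,0,0,0,0,0,0,0,0,0,0,0,0])

```text
time: 10.13
position: [0.4433, -0.2141, 0.3008]
tcp_rot: [[0.991, 0.0, -0.132], [0.132, -0.0, 0.991], [0.0, -1.0, -0.0]]
force: [-0.2, 0.7, 0.8]
gripper_width: 0.0001
```

Run:
```python
from h import *
inc([.4425,-.2145,.24],7.5)
```

```text
inc [-0.04, 2.43, -0.01] [0.0, 0.1, 0.0] t 10.1333 p [ 0.4433 -0.2141  0.3008] F [-0.2  0.7  0.8] w 8.405504859387866e-05
```

carry_out(increments=[-0.02,0.8,-0.05,0,0,0,0,-0.02,1.6,-0.05,0,0,0,0,-0.02,2.3,-0.05,0,0,0,0,-0.02,2.6,-0.05,0,0,0,0,-0.02,2.6,-0.05,0,0,0,0,-0.02,2.6,-0.05,0,0,0,0])

```text
time: 10.63
position: [0.4425, -0.2155, 0.2354]
tcp_rot: [[0.991, -0.001, -0.132], [0.132, 0.0, 0.991], [-0.001, -1.0, 0.0]]
force: [0.4, 0.2, 0.4]
gripper_width: 0.0002
```

carry_out(increments=[0,0.1,0,0,0,0,0,0,0.2,0,0,0,0,0,0,0.3,0,0,0,0,0,0,0.4,0,0,0,0,0,0,0.4,0,0,0,0,0,0,0.4,0,0,0,0,0])

```text
time: 11.13
position: [0.4424, -0.2162, 0.2258]
tcp_rot: [[0.991, 0.001, -0.131], [0.131, -0.001, 0.991], [0.001, -1.0, -0.001]]
force: [2.7, -0.2, 4.1]
gripper_width: 0.0002
```

carry_out(increments=[0,0.06,0,0,0,0,0,0,0.12,0,0,0,0,0,0,0.18,0,0,0,0,0,0,0.24,0,0,0,0,0,0,0.27,0,0,0,0,0,0,0.27,0,0,0,0,0,0,0.27,0,0,0,0,0])

```text
time: 11.72
position: [0.4424, -0.216, 0.2192]
tcp_rot: [[0.991, 0.001, -0.131], [0.131, -0.001, 0.991], [0.001, -1.0, -0.001]]
force: [1.9, -0.2, 6.0]
gripper_width: -0.0
```

Run:
```python
from h import *
f=grab_frame("scene");np.savez("pics/scene6.npz",**f);i=f["img"][:,:,::-1]
cv2.imwrite("pics/c7.png",cv2.resize(i[140:220,250:350],None,fx=7,fy=7,interpolation=cv2.INTER_CUBIC))
s=state();print(s['position'],s['force'])
# predicted paddle top end corners for angles, crop px
y=np.radians(7.5);R=np.array([[np.cos(y),-np.sin(y),0],[np.sin(y),np.cos(y),0],[0,0,1]])
for th in(0,.08,.16,.24,.32):
    L=[[sx*.019,.055-(.105*np.cos(th)+o*np.sin(th)),.054-.105*np.sin(th)+o*np.cos(th)] for sx in(1,-1) for o in(.004,-.004)]
    print(th,((proj(f,np.array(L)@R.T+[.4385,-.1847,0])-[250,140]+.5)*7-.5).round().tolist())
```

```text
[ 0.44241071 -0.21596197  0.2192288 ] [1.92913731 0.20733474 7.30290785]
0 [[252.0, 166.0], [254.0, 182.0], [323.0, 132.0], [325.0, 148.0]]
0.08 [[254.0, 182.0], [256.0, 199.0], [325.0, 148.0], [327.0, 165.0]]
0.16 [[256.0, 200.0], [260.0, 216.0], [327.0, 165.0], [330.0, 182.0]]
0.24 [[260.0, 217.0], [264.0, 234.0], [330.0, 183.0], [334.0, 200.0]]
0.32 [[264.0, 235.0], [269.0, 252.0], [334.0, 200.0], [339.0, 217.0]]
```

View pics/c7.png

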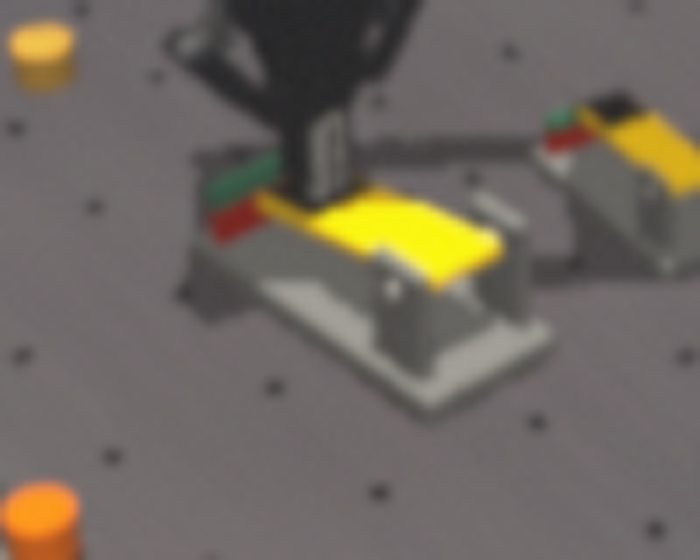

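carry_out(increments=[0,0.02,0,0,0,0,0,0,0.02,0,0,0,0,0,0,0.02,0,0,0,0,0,0,0.02,0,0,0,0,0,0,0.02,0,0,0,0,0,0,0.02,0,0,0,0,0])

```text
time: 12.27
position: [0.4424, -0.2159, 0.2188]
tcp_rot: [[0.991, 0.001, -0.131], [0.131, -0.0, 0.991], [0.001, -1.0, -0.001]]
force: [2.5, 1.1, 7.4]
gripper_width: 0.0002
```

Run:
```python
from h import *
z=[];p=[]
for k in range(6):
    f=grab_frame("scene");s=state();z.append(s['force'][2]);p.append(s['position'][2])
print(np.round(z,1),np.mean(z),np.mean(p),s['time'])
print("orange now",blob(f["img"],(255.7,216),r=20))
hand_in()
```

```text
[7.1 6.3 6.8 6.4 5.7 7.3] 6.613394540135588 0.21880523962682383 12.5667
orange now (array([255.54545455, 215.40495868]), np.int64(121))
the job is handed in; nothing more can be done
```

I moved the orange-headed post from the middle rack bore into the holder, let go of it, and then pressed the enable paddle to about half-way. I handed in at about 12.6 s while still holding the paddle there.

- **Post:** The tool touched bottom exactly where a fully seated post should stop (foot about 22 mm above the bench), with about 5 N on the wrist. After release, the head's image position matched the seated, upright one: the column agreed exactly. The row was about 1 px off, the same bias as when the post stood in the rack. A last look before hand-in showed it had not moved.
- **Paddle:** I pressed the full-size unit's pad down about 12 mm, with a mean force of 6.6 N (about 7 N expected at half travel). In the last picture viewed, just before a final 0.5 mm of press, the free end was level with the green band, at about 0.155 rad against 0.16. Depending on where the fingertips touch the pad, the final angle is between about 0.145 and 0.165 rad, all within the green. It was never pressed right down.
- **Disagreements:** The two cameras differed by about 4 mm on the post's starting position. The gripped post also sat about 2 mm off the predicted tool axis, so I corrected that from the scene camera before lowering it.
- **Other objects:** In the pictures I viewed, the other posts and the rest of the bench looked undisturbed. I did not check each one again at the end.

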